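# Move the charged battery pack from the charger to the readout

## Task

Fit the charged battery pack into the measuring readout: press the pack down in the charger so that its push-push latch lets go and it pops up, lift it out, stand it in the readout's empty bay and press it down until that latch locks and the pack stays down. Press and pull gently, never harder than 25 N on the pack or on either unit, and leave everything else on the bench where it is.

Things in the scene. Friction and masses are not known exactly. Their poses are not given: they have to be found in the camera images.
- pack: Battery pack: black upright block, 26 mm along its x, 50 mm along its y, 62 mm high, 0.12 to 0.2 kg, the same turned by half a turn; its foot tapers by 2 mm over the lowest 5. Origin at the centre of its underside, z up. Both narrow (y) ends have a notch, 20 to 30 mm above the underside, by which a hook in a bay holds it: it cannot be pulled out of a locked bay.
- pack_top (a point): Centre of the pack's flat top, 62 mm above its origin. At the start the pack is locked in the charger and its top stands about 7.5 to 10 mm out of the bay; released, it pops up to 24 mm out, enough to grip across its 26 mm. In the readout it stands 24 mm out before it is pressed, about 4 to 13 mm when locked.
- charger: The charger: grey block 120 (x) x 130 (y) x 80 mm high with the loaded battery bay in the middle of its flat top, fixed to the bench. Origin at the centre of its underside.
- readout: The readout: white bench instrument 170 (x) x 190 (y) x 80 mm high, fixed to the bench; a sloping display and key panel takes the 60 mm on its -x side, the rest of its top is flat and has the empty battery bay. Origin at the centre of its underside.
- charger_bay (a point): Centre of the mouth of the charger's bay, level with its top, 80 mm above the bench; axes as the charger's, z up. The bay is 29 mm along x and 53 mm along y inside (1.5 mm play on each side of the pack), with a 5 mm, 45 degree bevel round the mouth.
- readout_bay (a point): Centre of the mouth of the readout's bay, level with the flat top, 80 mm above the bench and 30 mm along +x from the readout's origin; axes as the readout's, z up. Bay and bevel as in the charger. The pack goes in upright, its 50 mm side along y, either way round.
- charger_carriage (a joint): How far the sprung carriage under the pack is pressed down (m). 0: released, its top 38 mm below the mouth; 0.0144 to 0.0164: locked. Pressed to the click, 2.5 mm below the locked height, and let go, it changes between locked and released; pressed less, it goes back. An end stop lies 0.7 mm below the click. Spring 3 N at 0, 6 N locked; the click takes up to 8 N: press slowly, stop at 10 to 14 N.
- readout_carriage (a joint): The same for the readout's carriage, empty at the start: 0 is released; it locks somewhere from 0.0109 to 0.0199: its catch is adjustable, and the height, which varies by far more than the 0.7 mm between click and end stop, cannot be seen beforehand: feel for the stop (force climbs steeply past 8 N). Same travels and forces as the charger's.
- slim_pack: Bystander, to be left alone: a slimmer black battery pack, 62 x 36 x 18, lying flat, loose (sizes in mm). Origin at the centre of its underside.
- ring_gauge: Bystander, to be left alone: a steel setting ring, 60 across, 22 high, lying flat, loose (sizes in mm). Origin at the centre of its underside.
- v_block: Bystander, to be left alone: a dark steel V-block, 50 x 42 x 42, loose (sizes in mm). Origin at the centre of its underside.
- gauge_block: Bystander, to be left alone: a steel gauge block standing on end, 35 x 9 x 50, loose (sizes in mm). Origin at the centre of its underside.
- bottle: Bystander, to be left alone: a small clear water bottle, 62 across, 170 high, loose (sizes in mm). Origin at the centre of its underside.
- micrometer: Bystander, to be left alone: a hand micrometer lying flat, about 70 x 140 x 22, loose (sizes in mm). Origin at the centre of its underside.
- mouse: Bystander, to be left alone: a white computer mouse, 105 x 60 x 34, loose (sizes in mm). Origin at the centre of its underside.
Mind the look-alikes: they are no part of the job. Leave any orange look-alike of the pack alone.

How it is judged (in metres and radians):
On the way, in this order (a step that is already met when the one before it is completed fails the run):
1. the charger's latch is released: its carriage has risen with the pack still standing on it in the bay (value of joint charger_carriage below 0.004 m and z of pack in the frame of charger_bay below -0.03 m and horizontal distance between pack and charger_bay below 0.006 m), for 0.2 s.
2. the pack stands upright in the readout's bay (z of pack in the frame of readout_bay below -0.033 m and horizontal distance between pack and readout_bay below 0.005 m and angle between pack's own z axis and vertical below 0.08 rad), for 0.2 s.
At the end, for the whole second after the job is handed in: The pack is in the readout's bay (within 4 mm of its centre, its underside at least 46 mm below the mouth), locked and at rest: the readout's carriage stays more than 9 mm down by itself; the charger's carriage is released (less than 4 mm down) (value of joint readout_carriage above 0.009 m and z of pack in the frame of readout_bay below -0.046 m and horizontal distance between pack and readout_bay below 0.004 m and value of joint charger_carriage below 0.004 m and linear speed of pack below 0.02 m/s); the robot touches nothing.
It fails at once if pressing, pulling or jamming the pack against a unit, or touching a unit, with more than 25 N (contact force between any of pack, the fingers and charger above 25 N or contact force between any of pack, the fingers and readout above 25 N).
It fails at once if a bystander moved more than 20 mm (distance of any of slim_pack, ring_gauge, v_block, gauge_block, bottle, micrometer, mouse from where it was at the start of the episode above 0.02 m).
It also fails if it takes over 53 s, if anything falls off the work surface, if the arm or the gripper's body presses on something with over 40 N, if the wrist force passes 120 N, or if a joint passes its speed limit or range.

## Robot

A 6-joint arm with a two-finger parallel gripper is mounted at the origin on the work surface. World frame = base frame: x ahead of the robot, y to its left, z up, the work surface at z = 0. Lengths are in m, angles in degrees, forces in N, time in s.
With the tool pointing down it reaches from about 0.375 to 0.9 m from the base axis. Payload 3.1 kg.
Tool frame: the origin (TCP) lies at the very end of the fingers, on their centre line; the grasp point (between the pads) lies 19 mm behind it (bot.hold_point_z is the z of the grasp point in the tool frame, in m); z points along the fingers, y is the line along which they close (so a half turn about z gives the same grasp; the last joint's range is limited). The gripper opens to 87 mm and grips with 3 to 60 N. Pads are 19 mm wide; open, the fingers measure 117 mm over their backs; the gripper's body (75 mm by 190 mm) begins 51 mm behind the grasp point.
Start: joints at [66.778, 30.224, 82.088, -0, 67.689, -10.227], TCP at [0.14, 0.609, 0.223] pointing down, gripper open.
Joint ranges: [-176.69, 176.69], [-43.24, 126.21], [12.49, 139.97], [-82, 262], [0, 151.66], [-163.58, 163.58]. Speed limits (degrees/s): [159.86, 159.86, 180, 180, 180, 180].

## Interface

Orientations are given as a 3x3 rotation matrix whose columns are the frame's x, y, z axes.
In Python, from rig import bot, capture, camera_model gives the robot as it stands.
- The arm moves only by the tool apply_moves, never from a script. Its argument "plan" is text: rows parted by semicolons, each of 6 numbers parted by spaces: the shift along the tool's x, y, z in units of 0.05 m (1.0 is 0.05 m), then the turn, a rotation vector about the tool's x, y, z in units of 360 degrees (1.0 is 360 degrees). In form: dx dy dz ax ay az; .... A call has 1 to 10 rows; each row shifts and turns the commanded pose from where the row before left it, along the tool's axes as they then stand; what a row does not reach is not made up. A row lasts 1/12 s, in which the tool goes at most 41.7 mm and 7.16 degrees, less where a joint would pass 70% of its speed; a pose out of reach is approached as far as the arm can. A call with a number of a shift or a turn outside -1 to 1 is refused whole. A call with a gripper value outside its range is refused whole. "gripper" is the gripper command: -1 is shut, 1 is fully open, values between are in proportion, set as the call begins (left out, the last holds). The fingers move at their own pace and stop on an object; the grip force is fixed at half the most. Time passes only in rows, so rows that do not move let the fingers close. It gives the time, the measured TCP pose, the force, the opening and the grip force at its end, in the units of the state.
- bot.read_state(): the state, without advancing time (a new reading comes with each control period).
- capture(name): name is "scene" or "side" or "wrist"; returns the picture (420x560x3 uint8, red, green, blue); there is no depth.
- camera_model(name): a dict with "vertical_fov" (degrees; the focal length in pixels is half the picture's height over the tangent of half this angle, whatever the lens; pixels are square), "cx", "cy" (the principal point, pixels), "dist" ([k1, k2, p1, p2, k3] as OpenCV has them; the pictures are not rectified), "position" and "rotation" of the camera in the world; the wrist camera has in their place "hand_eye" (4x4, takes a point from camera to tool coordinates, whose origin is the TCP and whose axes are the flange's). Camera axes: x right, y down, z forward; pixel columns grow to the right and rows downward; lengths in m; the calibration is good to about 2 mm. A picture is of the moment at which its call begins: read the wrist's pose just before it. camera_model takes no time and is no camera call.
- bot.hand_in(): hands the job in; it is judged then, once.
The state is a dict: "time_s": time; "joint_positions": joint angles; "qvel": joint speeds; "tau": joint torques, N m; "position": TCP position; "tcp_rot": TCP orientation; "force": force on the tool from outside, world axes, zero at the start; "moment": the same for the moment, N m; "opening": opening from 0.0 (shut) to 1.0 (fully open); "grasp_force": force on a finger pad.
Only numpy, scipy, OpenCV 4.12 (cv2) and the standard library are available. Lean on these libraries where they do the work, as an engineer would, in place of code of your own. Each camera call takes 0.05 s, during which the arm holds its last target. There are 200 camera calls.

## Working session

There is one attempt and no reset: what is moved stays moved. The work goes in short steps, Python scripts to look and compute and a tool call to move; the robot and the scene stay as the last step left them, time stands still between calls to the robot, and variables do not carry over. Pictures are saved under pics/ and viewed, at most 10 in all, crops included, and the job is handed in when it is done.

Besides the shell and the picture viewer there is one more tool, called after ">>>" as name(argument=value, ...) on one line, values as JSON. apply_moves: Moves the arm, as the interface text tells. Its arguments: {"type":"object","properties":{"plan":{"type":"string"},"gripper":{"type":"number"}},"required":["plan"]}

```bash
mkdir -p pics; ls; cat > h.py <<'E'
from rig import bot,capture,camera_model
import numpy as np,cv2
def cam(name,s=None):
    m=camera_model(name); f=210/np.tan(np.radians(m['vertical_fov'])/2)
    K=np.array([[f,0,m['cx']],[0,f,m['cy']],[0,0,1]])
    if 'hand_eye' in m:
        s=s or bot.read_state(); H=np.array(m['hand_eye']); R=np.array(s['tcp_rot'])
        p=R@H[:3,3]+np.array(s['position']); R=R@H[:3,:3]
    else: p=np.array(m['position']); R=np.array(m['rotation'])
    return K,np.array(m['dist'],float),p,R
def ray(c,px,z):
    K,d,p,R=c
    u=cv2.undistortPoints(np.array(px,float).reshape(-1,1,2),K,d).reshape(-1,2)
    v=np.c_[u,np.ones(len(u))]@R.T
    return p+v*((z-p[2])/v[:,2])[:,None]
def proj(c,X):
    K,d,p,R=c
    return cv2.projectPoints((np.atleast_2d(X)-p)@R,np.zeros(3),np.zeros(3),K,d)[0].reshape(-1,2)
E
python3 - <<'E'
from h import *
s=bot.read_state();print(s)
for n in ['scene','side','wrist']:
    im=capture(n); cv2.imwrite(f'pics/{n}0.png',im[:,:,::-1])
    c=cam(n,s);print(n,c[2],c[3][:,2],c[0][0,0],c[1])
a=cv2.imread('pics/scene0.png');b=cv2.imread('pics/side0.png')
E
```

```text
pics
{'time_s': 0.0, 'joint_positions': array([ 6.67792824e+01,  3.02802874e+01,  8.21572583e+01, -9.48241444e-04,
        6.76891611e+01, -1.02241776e+01]), 'qvel': array([-0.0198536 ,  0.06720341,  0.06361754,  0.14646691, -0.01910829,
        0.00174399]), 'tau': array([-2.14909815e-03, -4.40039599e+01, -1.76588291e+01,  6.31267671e-02,
        5.82250650e-02, -1.39302292e-04]), 'position': array([0.14020254, 0.6083087 , 0.22155263]), 'tcp_rot': array([[-9.74384902e-01,  2.24885141e-01, -8.57847172e-04],
       [ 2.24886460e-01,  9.74382843e-01, -2.03834363e-03],
       [ 3.77478371e-04, -2.17904948e-03, -9.99997555e-01]]), 'force': array([-0.32835343,  0.22731555,  0.04159468]), 'moment': array([0.06203279, 0.02761336, 0.05935087]), 'grasp_force': 0.0, 'opening': 1.0020913780277922}
scene [ 1.08872569 -0.55520037  1.39859479] [-0.34630834  0.3730625  -0.86075252] 536.5756896830907 [0.01467601 0.         0.         0.         0.        ]
side [-0.31275421 -0.81069483  0.84535526] [ 0.59787954  0.58662287 -0.54627253] 450.28096548292376 [-0.07324149  0.          0.          0.          0.        ]
wrist [0.06880274 0.62513291 0.38241318] [ 0.25998618 -0.06298505 -0.96355595] 332.3969313517985 [-0.05261216  0.          0.          0.          0.        ]
```

View pics/scene0.png

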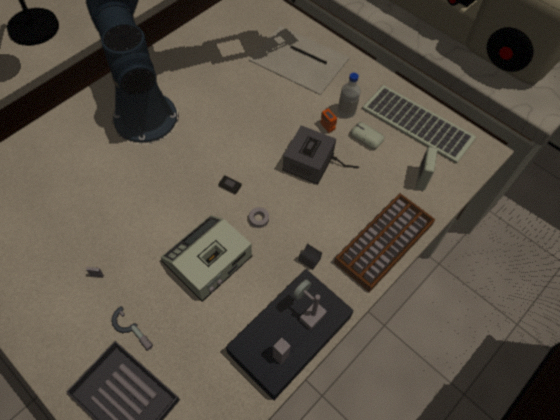

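View pics/side0.png

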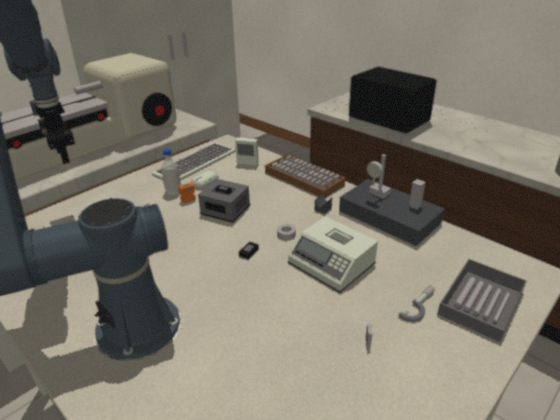

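View pics/wrist0.png

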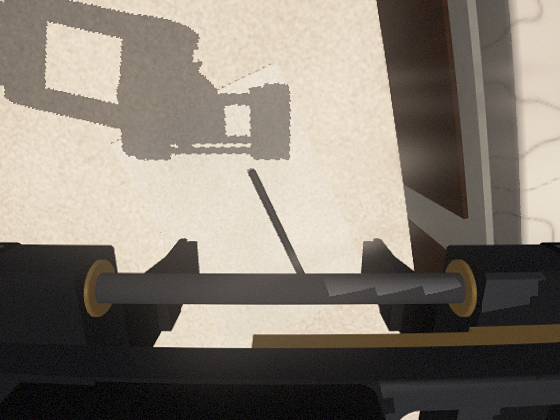

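The scene view shows the charger with its black pack at about (310,148), and the white readout with its bay at about (211,254). The wrist camera faces past the fingers. I'll zoom in on both units.

```bash
python3 - <<'E'
from h import *
a=cv2.imread('pics/scene0.png')
c1=cv2.resize(a[118:188,278:343],None,fx=6,fy=6,interpolation=cv2.INTER_CUBIC)
c2=cv2.resize(a[208:308,158:258],None,fx=4,fy=4,interpolation=cv2.INTER_CUBIC)
h=max(c1.shape[0],c2.shape[0]);o=np.zeros((h,c1.shape[1]+c2.shape[1],3),np.uint8)
o[:c1.shape[0],:c1.shape[1]]=c1;o[:c2.shape[0],c1.shape[1]:]=c2
o=np.clip(o*1.8,0,255).astype(np.uint8)
cv2.imwrite('pics/crop1.png',o)
c=cam('scene');print(ray(c,[[311,147],[211,254]],0.08), c1.shape)
E
```

```text
[[ 0.50683207  0.25059147  0.08      ]
 [ 0.5545011  -0.20684306  0.08      ]] (420, 390, 3)
```

View pics/crop1.png

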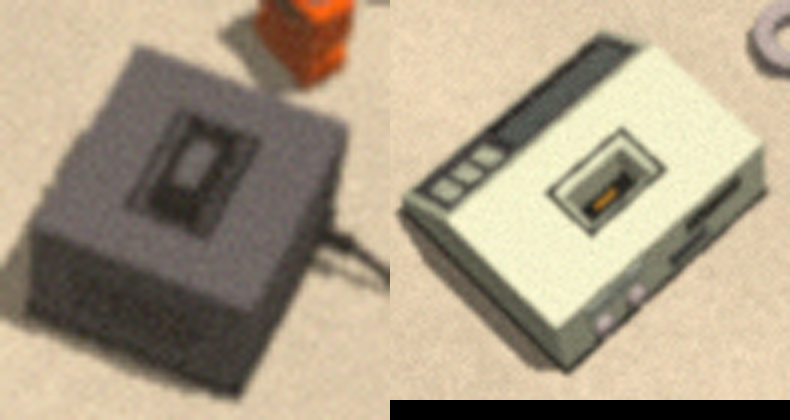

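The crop shows the charger's top corners at (138,45), (348,125), (248,308), (32,225) and its bay outline at (182,108)-(210,240). The readout's bay outline is (622,130), (665,168), (593,236), (548,190), and its flat top corners are clear too. An orange look-alike stands behind the charger.

```bash
python3 - <<'E'
from h import *
c=cam('scene')
def A(p,z,n):
    X=ray(c,p,z)[:,:2];e=np.diff(np.r_[X,X[:1]],axis=0)
    print(n,'ctr',X.mean(0).round(4),'len',np.linalg.norm(e,axis=1).round(4),'ang',np.degrees(np.arctan2(e[:,1],e[:,0])).round(1))
q=lambda L:np.array(L)/6+[278,118]-.42
r=lambda L:(np.array(L)-[390,0])/4+[158,208]-.38
A(q([(138,45),(348,125),(248,308),(32,225)]),.08,'charger')
A(q([(182,108),(260,140),(210,240),(128,208)]),.08,'cbay')
A(r([(648,45),(765,145),(560,330),(448,208)]),.08,'rflat')
A(r([(622,130),(665,168),(593,236),(548,190)]),.08,'rbay')
E
```

```text
charger ctr [0.5025 0.2487] len [0.1181 0.1275 0.1174 0.129 ] ang [  18.5  -72.3 -160.7  108.1]
cbay ctr [0.5036 0.2501] len [0.0441 0.069  0.0451 0.0703] ang [  17.   -69.9 -161.3  109.3]
rflat ctr [ 0.5526 -0.202 ] len [0.1138 0.1879 0.1182 0.1797] ang [  1.3 -90.  177.2  88.7]
rbay ctr [ 0.5536 -0.2026] len [0.0419 0.0682 0.0465 0.0658] ang [  1.1 -88.1 178.1  88. ]
```

```bash
cat >> h.py <<'E'
def need(t,yaw,s=None):
    "yaw: world angle of tool y (deg). Prints turn (units) and shift in tool axes after the turn (units)"
    s=s or bot.read_state(); R=np.array(s['tcp_rot']);p=np.array(s['position'])
    a=np.radians(yaw);G=np.array([[-np.sin(a),np.cos(a),0],[np.cos(a),np.sin(a),0],[0,0,-1]]).T
    rv=cv2.Rodrigues(R.T@G)[0].ravel()
    print('t',round(s['time_s'],2),'p',p.round(4),'F',np.round(s['force'],2),'turn',(np.degrees(rv)/360).round(4),'shift',((G.T@(np.array(t)-p))/.05).round(3))
E
python3 - <<'E'
from h import *
a=np.radians(18.5);tx=np.array([-np.sin(a),np.cos(a),0]);print(tx)
need(np.array([.503,.249,.22])-.045*tx,18.5)
c=cam('scene');print(ray(c,[[350,110],[330,120]],.03))
E
```

```text
[-0.31730466  0.94832366  0.        ]
t 0.15 p [0.1403 0.6085 0.2218] F [-0.51  0.15  1.32] turn [-3.000e-04  1.000e-04  1.625e-01] shift [-10.02    4.598   0.035]
[[0.47499973 0.48527605 0.03      ]
 [0.45572322 0.40644301 0.03      ]]
```

>>> apply_moves(plan="0 0 0 0 0 0.018;0 0 0 0 0 0.018;0 0 0 0 0 0.018;0 0 0 0 0 0.018;0 0 0 0 0 0.018;0 0 0 0 0 0.018;0 0 0 0 0 0.018;0 0 0 0 0 0.018;0 0 0 0 0 0.018;-0.3 0.14 0 0 0 0")

```text
time_s: 0.98
position: [0.1505, 0.5984, 0.2222]
tcp_rot: [[-0.319, 0.948, -0.001], [0.948, 0.319, 0.002], [0.002, -0.0, -1.0]]
force: [0.7, -0.2, 0.0]
opening: 0.999
grasp_force: 0.0
```

>>> apply_moves(plan="-0.7 0.32 0 0 0 0;-0.7 0.32 0 0 0 0;-0.7 0.32 0 0 0 0;-0.7 0.32 0 0 0 0;-0.7 0.32 0 0 0 0;-0.7 0.32 0 0 0 0;-0.7 0.32 0 0 0 0;-0.7 0.32 0 0 0 0;-0.7 0.32 0 0 0 0;-0.7 0.32 0 0 0 0")

```text
time_s: 1.82
position: [0.4165, 0.3151, 0.2224]
tcp_rot: [[-0.32, 0.947, -0.0], [0.947, 0.32, -0.0], [0.0, -0.0, -1.0]]
force: [1.0, -0.6, 1.1]
opening: 0.999
grasp_force: 0.0
```

>>> apply_moves(plan="-0.7 0.32 0 0 0 0;-0.7 0.32 0 0 0 0;-0.7 0.32 0 0 0 0;-0.6 0.3 0 0 0 0;0 0 0 0 0 0;0 0 0 0 0 0")

```text
time_s: 2.32
position: [0.5197, 0.2075, 0.2221]
tcp_rot: [[-0.317, 0.948, -0.0], [0.948, 0.317, 0.0], [0.0, -0.0, -1.0]]
force: [-0.9, -0.9, -1.3]
opening: 1.002
grasp_force: 0.0
```

```bash
python3 - <<'E'
from h import *
s=bot.read_state();im=capture('wrist');cv2.imwrite('pics/w1.png',im[:,:,::-1])
a=np.radians(18.5);tx=np.array([-np.sin(a),np.cos(a),0])
need(np.array([.503,.249,.22])-.045*tx,18.5,s)
c=cam('wrist',s);print(proj(c,[[.503,.249,.089],[.503,.249,.08]]))
E
```

```text
t 2.32 p [0.5197 0.2075 0.2221] F [-0.88 -0.91 -1.33] turn [-0.0001 -0.     -0.0001] shift [-0.006 -0.053  0.043]
[[277.10582753 148.03593722]
 [277.19406377 147.05901351]]
```

View pics/w1.png

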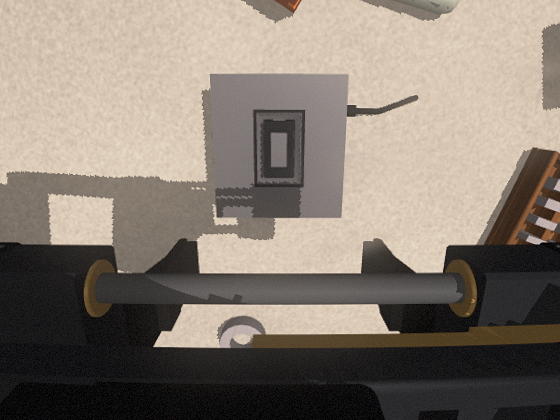

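The wrist view shows the charger's top at (210,74), (348,74), (341,217), (216,217), the bay outline at (254,111), (304,110), (303,186), (254,186), and the pack's top at about (263,120)-(296,180).

```bash
python3 - <<'E'
from h import *
c=cam('wrist')
def A(p,z,n):
    X=ray(c,np.array(p),z)[:,:2];e=np.diff(np.r_[X,X[:1]],axis=0)
    print(n,'ctr',X.mean(0).round(4),'len',np.linalg.norm(e,axis=1).round(4),'ang',np.degrees(np.arctan2(e[:,1],e[:,0])).round(1))
A([(210,74),(348,74),(341,217),(216,217)],.08,'ch')
A([(254,111),(304,110),(303,186),(254,186)],.08,'bay')
A([(271,133),(287,133),(287,168),(271,168)],.0885,'label')
im=cv2.imread('pics/w1.png');g=cv2.cvtColor(im,cv2.COLOR_BGR2GRAY)
print('row150',g[150,205:350]);print('col278',g[70:222,278]);print('row90',g[90,205:220],g[90,338:355])
E
```

```text
ch ctr [0.5032 0.2487] len [0.1187 0.1286 0.1195 0.1287] ang [  18.7  -71.4 -161.3  108.3]
bay ctr [0.5033 0.2485] len [0.044  0.0682 0.0456 0.0674] ang [  19.8  -71.  -161.3  107.6]
label ctr [0.5037 0.2482] len [0.0139 0.0306 0.0143 0.0306] ang [  18.7  -71.  -161.3  108.3]
row150 [186 120 123 123 121 118 121 119 125 124 120 120 126 124 121 123 121 123
 123 121 122 121 121 120 123 122 126 119 123 123 126 122 120 123 120 121
 124 122 122 123 121 119 123 121 122 125 120 123  98  61  44  62 105 111
 110  78  64  65  62  53  53  52  49  54  49  57 116 125 123 122 123 120
 121 121 124 122 122 126 127 125 126  99  60  51  54  53  53  57  65  75
  86  93  91  77  69 115  72  59  57  98 128 129 129 127 129 130 128 133
 130 130 126 131 130 129 136 134 129 136 133 138 132 130 134 133 136 135
 137 134 136 137 137 138 138 138 136 138 136 141 138 136 208 208 205 209
 209]
col278 [208 210 212 182 144 138 137 138 137 135 136 136 137 136 134 133 138 137
 134 134 135 134 137 132 135 134 132 131 132 135 133 133 131 130 133 132
 132 136 134 120  53  57  74  96  91  95  98 104 100 108  90  48  55  56
  57  54  51  57  50  51  53  51  74 115 131 126 121 125 126 125 123 123
 125 123 124 126 122 120 120 123 121 123 123 123 123 122 120 120 119 119
 119 119 117 120 120 123 106  66  50  55  53  58  54  55  53  55  53  56
 100 105 106 109 115  80  49  47  38  67  77  76  72  75  74  74  69  77
  71  73  76  78  69  74  76  73  76  80  74  78  75  78  73  77  79  74
  78  75  76  96 193 208 203 201]
row90 [121 120 159 157 125 127 126 127 130 129 128 130 130 128 126] [148 147 146 146 144 146 148 152 148 159 191 201 203 204 205 201 199]
```

>>> apply_moves(plan="0.22 -0.01 0 0 0 0;0.22 -0.01 0.25 0 0 0;0.22 -0.01 0.25 0 0 0;0.2 -0.01 0.4 0 0 0;0 0 0.4 0 0 0;0 0 0.4 0 0 0;0 0 0.4 0 0 0;0 0 0 0 0 0;0 0 0 0 0 0;0 0 0 0 0 0", gripper=-1)

```text
time_s: 3.2
position: [0.5026, 0.2504, 0.1185]
tcp_rot: [[-0.322, 0.947, 0.001], [0.947, 0.322, 0.0], [0.0, 0.001, -1.0]]
force: [0.5, 0.1, 0.6]
opening: 0.325
grasp_force: 0.0
```

```bash
python3 - <<'E'
from h import *
need([.5033,.2485,.09],18.6)
print(bot.read_state()['opening'])
E
```

```text
t 3.2 p [0.5026 0.2504 0.1185] F [0.45 0.15 0.6 ] turn [ 0.0002 -0.      0.0005] shift [-0.04   0.     0.569]
0.3246886693365533
```

>>> apply_moves(plan="-0.04 0 0.1 0 0 0;0 0 0.1 0 0 0;0 0 0.1 0 0 0;0 0 0.1 0 0 0;0 0 0.05 0 0 0;0 0 0 0 0 0;0 0 0 0 0 0")

```text
time_s: 3.78
position: [0.5034, 0.2471, 0.0948]
tcp_rot: [[-0.32, 0.947, -0.001], [0.947, 0.32, -0.0], [0.0, -0.001, -1.0]]
force: [-0.7, -0.6, 0.2]
opening: 0.005
grasp_force: 0.0
```

>>> apply_moves(plan="0 0 0.03 0 0 0;0 0 0.03 0 0 0;0 0 0.03 0 0 0;0 0 0.02 0 0 0;0 0 0 0 0 0")

```text
time_s: 4.2
position: [0.5034, 0.2472, 0.0893]
tcp_rot: [[-0.32, 0.947, -0.0], [0.947, 0.32, -0.0], [0.0, -0.0, -1.0]]
force: [-0.3, -0.6, -0.8]
opening: 0.009
grasp_force: 0.0
```

>>> apply_moves(plan="0 0 0.02 0 0 0;0 0 0.02 0 0 0;0 0 0 0 0 0")

```text
time_s: 4.45
position: [0.5036, 0.2472, 0.0878]
tcp_rot: [[-0.32, 0.947, 0.0], [0.947, 0.32, -0.0], [-0.0, 0.0, -1.0]]
force: [-1.3, -0.1, 3.4]
opening: 0.008
grasp_force: 1.7
```

>>> apply_moves(plan="0 0 0.02 0 0 0;0 0 0 0 0 0")

```text
time_s: 4.62
position: [0.5036, 0.2472, 0.0868]
tcp_rot: [[-0.32, 0.947, 0.0], [0.947, 0.32, 0.0], [-0.0, 0.0, -1.0]]
force: [-0.3, -0.5, 4.2]
opening: 0.005
grasp_force: 1.8
```

>>> apply_moves(plan="0 0 0.01 0 0 0;0 0 0.01 0 0 0;0 0 0 0 0 0")

```text
time_s: 4.87
position: [0.5036, 0.2472, 0.0856]
tcp_rot: [[-0.32, 0.947, 0.0], [0.947, 0.32, 0.0], [0.0, 0.0, -1.0]]
force: [0.3, -0.1, 5.0]
opening: 0.004
grasp_force: 2.3
```

>>> apply_moves(plan="0 0 0.01 0 0 0;0 0 0 0 0 0")

```text
time_s: 5.03
position: [0.5036, 0.2472, 0.0851]
tcp_rot: [[-0.32, 0.947, 0.0], [0.947, 0.32, -0.0], [-0.0, 0.0, -1.0]]
force: [-0.9, 0.5, 5.0]
opening: 0.004
grasp_force: 2.7
```

>>> apply_moves(plan="0 0 0.01 0 0 0;0 0 0 0 0 0")

```text
time_s: 5.2
position: [0.5037, 0.2472, 0.0849]
tcp_rot: [[-0.32, 0.947, 0.0], [0.947, 0.32, 0.0], [-0.0, 0.0, -1.0]]
force: [-1.2, -0.5, 7.3]
opening: 0.006
grasp_force: 3.6
```

>>> apply_moves(plan="0 0 0.01 0 0 0;0 0 0 0 0 0")

```text
time_s: 5.37
position: [0.5037, 0.2473, 0.0847]
tcp_rot: [[-0.32, 0.947, 0.001], [0.947, 0.32, 0.0], [-0.0, 0.001, -1.0]]
force: [-0.8, 0.3, 8.6]
opening: 0.008
grasp_force: 4.5
```

>>> apply_moves(plan="0 0 0.01 0 0 0;0 0 0 0 0 0")

```text
time_s: 5.53
position: [0.5038, 0.2473, 0.0846]
tcp_rot: [[-0.32, 0.947, 0.001], [0.947, 0.32, 0.0], [-0.0, 0.001, -1.0]]
force: [-2.6, -1.2, 10.4]
opening: 0.004
grasp_force: 5.5
```

>>> apply_moves(plan="0 0 0.01 0 0 0;0 0 0 0 0 0")

```text
time_s: 5.7
position: [0.5039, 0.2473, 0.0844]
tcp_rot: [[-0.321, 0.947, 0.001], [0.947, 0.321, 0.0], [-0.0, 0.001, -1.0]]
force: [-2.7, -0.4, 12.8]
opening: 0.003
grasp_force: 6.5
```

>>> apply_moves(plan="0 0 -0.03 0 0 0;0 0 -0.03 0 0 0;0 0 -0.04 0 0 0;0 0 -0.04 0 0 0;0 0 -0.04 0 0 0;0 0 0 0 0 0")

```text
time_s: 6.2
position: [0.5038, 0.2473, 0.0924]
tcp_rot: [[-0.32, 0.947, 0.001], [0.947, 0.32, 0.0], [-0.0, 0.001, -1.0]]
force: [-0.3, -0.1, 3.5]
opening: 0.003
grasp_force: 1.7
```

>>> apply_moves(plan="0 0 -0.1 0 0 0;0 0 -0.2 0 0 0;0 0 -0.2 0 0 0;0 0 -0.2 0 0 0;0.02 0 -0.1 0 0 0;0 0 0 0 0 0;0 0 0 0 0 0;0 0 0 0 0 0;0 0 0 0 0 0;0 0 0 0 0 0", gripper=0.4)

```text
time_s: 7.03
position: [0.5028, 0.2481, 0.1316]
tcp_rot: [[-0.32, 0.947, -0.001], [0.947, 0.32, -0.0], [0.0, -0.001, -1.0]]
force: [-0.1, 0.1, -0.1]
opening: 0.661
grasp_force: 0.0
```

```bash
python3 - <<'E'
from h import *
s=bot.read_state();need([.5033,.2485,.0845],18.6,s);print(s['opening'])
for n in ['wrist','side','scene']:
    cv2.imwrite(f'pics/{n}2.png',capture(n)[:,:,::-1])
c=cam('side');print(proj(c,[.5033,.2485,.104]),proj(cam('wrist',s),[.5033,.2485,.104]))
a=cv2.imread('pics/wrist2.png');b=cv2.imread('pics/side2.png')
b=cv2.resize(b[165:235,180:265],None,fx=4,fy=4,interpolation=cv2.INTER_CUBIC)
o=np.zeros((420,560+340,3),np.uint8);o[:,:560]=a;o[:280,560:]=b
cv2.imwrite('pics/o2.png',cv2.resize(o,(800,373)))
E
```

```text
t 7.03 p [0.5028 0.2481 0.1316] F [-0.14  0.08 -0.14] turn [-0.0002 -0.      0.0002] shift [0.006 0.011 0.941]
0.6606042556086241
[[222.01650846 183.13149986]] [[281.00601544 239.25074534]]
```

View pics/o2.png

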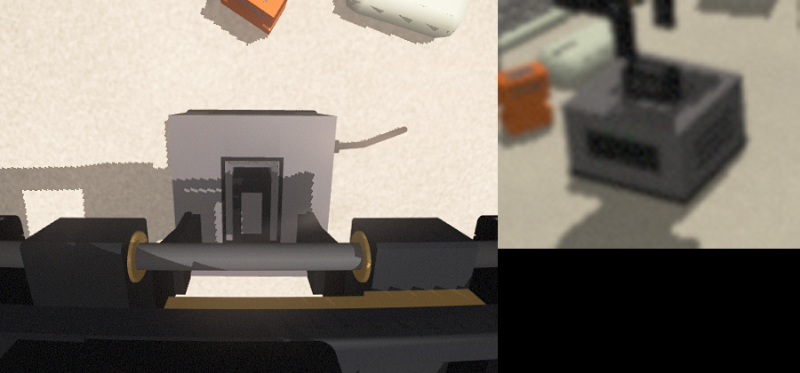

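The pack has popped up: the side view shows it standing clear of the charger's top, and the open fingers straddle it in the wrist view at about (252,205). Next I descend and grip.

>>> apply_moves(plan="0 0.01 0.2 0 0 0;0 0 0.2 0 0 0;0 0 0.2 0 0 0;0 0 0.15 0 0 0;0 0 0.1 0 0 0;0 0 0.05 0 0 0;0 0 0.03 0 0 0;0 0 0 0 0 0")

```text
time_s: 7.85
position: [0.5036, 0.2483, 0.0852]
tcp_rot: [[-0.32, 0.947, -0.0], [0.947, 0.32, -0.0], [0.0, -0.0, -1.0]]
force: [-0.2, -0.3, -0.4]
opening: 0.703
grasp_force: 0.0
```

>>> apply_moves(plan="0 0 0 0 0 0;0 0 0 0 0 0;0 0 0 0 0 0;0 0 0 0 0 0;0 0 0 0 0 0;0 0 0 0 0 0;0 0 0 0 0 0;0 0 0 0 0 0", gripper=-0.6)

```text
time_s: 8.52
position: [0.5038, 0.2484, 0.0857]
tcp_rot: [[-0.32, 0.947, 0.0], [0.947, 0.32, 0.0], [-0.0, 0.0, -1.0]]
force: [0.1, -0.1, 0.6]
opening: 0.296
grasp_force: 29.9
```

>>> apply_moves(plan="0 0 -0.05 0 0 0;0 0 -0.1 0 0 0;0 0 -0.2 0 0 0;0 0 -0.3 0 0 0;0 0 -0.3 0 0 0;0 0 -0.4 0 0 0;0 0 -0.4 0 0 0;0 0 -0.4 0 0 0;0 0 -0.35 0 0 0;0 0 0 0 0 0")

```text
time_s: 9.35
position: [0.5059, 0.249, 0.215]
tcp_rot: [[-0.321, 0.947, 0.008], [0.947, 0.321, 0.002], [-0.0, 0.008, -1.0]]
force: [0.1, -0.3, -1.0]
opening: 0.298
grasp_force: 29.9
```

```bash
python3 - <<'E'
from h import *
s=bot.read_state();need([.5536,-.2626,.21],-.5,s);print(s['opening'],s['grasp_force'])
E
```

```text
t 9.35 p [0.5059 0.249  0.215 ] F [ 0.13 -0.26 -0.99] turn [ 0.0013 -0.0001  0.0533] shift [-10.224   1.043   0.1  ]
0.2976887802142242 29.942906498908997
```

>>> apply_moves(plan="0 0 0 0 0 0.0107;0 0 0 0 0 0.0107;0 0 0 0 0 0.0107;0 0 0 0 0 0.0107;0 0 0 0 0 0.0107;-0.25 0.03 0 0 0 0;-0.5 0.05 0 0 0 0;-0.6 0.06 0 0 0 0;-0.6 0.06 0 0 0 0;-0.6 0.06 0 0 0 0")

```text
time_s: 10.18
position: [0.5146, 0.1188, 0.2101]
tcp_rot: [[0.007, 1.0, -0.001], [1.0, -0.007, -0.001], [-0.001, -0.001, -1.0]]
force: [0.8, 0.2, -0.9]
opening: 0.296
grasp_force: 29.9
```

>>> apply_moves(plan="-0.6 0.06 0 0 0 0;-0.6 0.06 0 0 0 0;-0.6 0.06 0 0 0 0;-0.6 0.06 0 0 0 0;-0.6 0.06 0 0 0 0;-0.6 0.06 0 0 0 0;-0.6 0.06 0 0 0 0;-0.6 0.06 0 0 0 0;-0.6 0.06 0 0 0 0;-0.6 0.06 0 0 0 0")

```text
time_s: 11.02
position: [0.5412, -0.1817, 0.21]
tcp_rot: [[0.008, 1.0, -0.002], [1.0, -0.008, 0.0], [0.0, -0.002, -1.0]]
force: [0.5, 0.7, -0.9]
opening: 0.293
grasp_force: 29.9
```

>>> apply_moves(plan="-0.6 0.06 0 0 0 0;-0.5 0.06 0 0 0 0;-0.4 0.05 0 0 0 0;-0.2 0.03 0 0 0 0;0 0 0 0 0 0;0 0 0 0 0 0;0 0 0 0 0 0")

```text
time_s: 11.6
position: [0.5508, -0.2632, 0.2101]
tcp_rot: [[0.009, 1.0, -0.002], [1.0, -0.009, 0.002], [0.002, -0.002, -1.0]]
force: [-0.4, -0.2, -1.5]
opening: 0.299
grasp_force: 29.9
```

```bash
python3 - <<'E'
from h import *
s=bot.read_state();im=capture('wrist');cv2.imwrite('pics/w3.png',im[:,:,::-1])
need([.5536,-.2626,.21],-.5,s);print(s['tcp_rot'])
print(proj(cam('wrist',s),[.5536,-.2026,.08]))
E
```

```text
t 11.6 p [ 0.5508 -0.2632  0.2101] F [-0.43 -0.18 -1.55] turn [-0.0002 -0.0003 -0.    ] shift [0.012 0.057 0.003]
[[ 0.00896103  0.99995867 -0.00153442]
 [ 0.99995836 -0.00895836  0.00173934]
 [ 0.00172553 -0.00154994 -0.99999731]]
[[282.96512838 129.7710197 ]]
```

View pics/w3.png

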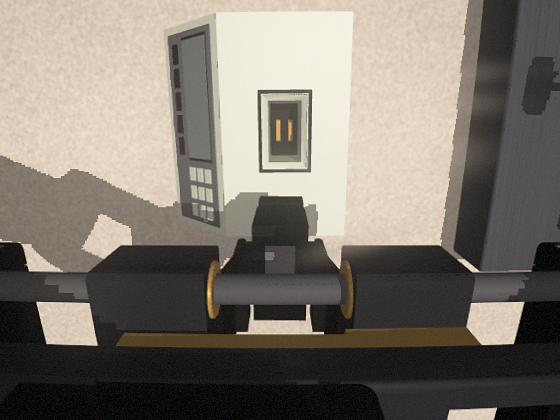

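The wrist view shows the readout's flat top with the bay outline at about (258,90), (311,90), (310,172), (259,171), and the held black pack in front with its foot edge near row 197, columns 256-303. Refining both with masks.

```bash
python3 - <<'E'
from h import *
s=bot.read_state();c=cam('wrist',s)
g=cv2.cvtColor(cv2.imread('pics/w3.png'),cv2.COLOR_BGR2GRAY)
m=np.zeros_like(g);m[75:185,240:330]=(g[75:185,240:330]<120)*255
cs,_=cv2.findContours(m,cv2.RETR_EXTERNAL,cv2.CHAIN_APPROX_NONE);k=max(cs,key=cv2.contourArea)
B=cv2.approxPolyDP(k,5,True).reshape(-1,2);print(B.tolist(),cv2.boundingRect(k))
def A(p,z,n):
    X=ray(c,np.array(p),z)[:,:2];e=np.diff(np.r_[X,X[:1]],axis=0)
    print(n,'ctr',X.mean(0).round(4),'len',np.linalg.norm(e,axis=1).round(4),'ang',np.degrees(np.arctan2(e[:,1],e[:,0])).round(2))
if len(B)==4:A(B,.08,'bay')
pts=k.reshape(-1,2); X=ray(c,pts,.08)[:,:2].astype(np.float32);print(cv2.minAreaRect(X*1000))
A([(216,12),(353,12),(345,237),(221,232)],.08,'flat')
print('edges right',[ (r,205+int(np.argmax(np.abs(np.diff(g[r,325:365].astype(int)))))+120) for r in (20,60,100,140,180,220)])
R=np.array(s['tcp_rot']);p=np.array(s['position'])
for x in(.023,.024,.025):print(x,proj(c,[p+R@[x,y,.0435] for y in(-.012,.012)]).round(1).tolist())
print('col280',g[188:260,280].tolist());print('row199',g[199,245:315].tolist());print('row206',g[206,245:315].tolist())
E
```

```text
[[258, 90], [260, 171], [310, 171], [311, 90]] (258, 90, 54, 82)
bay ctr [ 0.5554 -0.204 ] len [0.0682 0.0442 0.0682 0.0442] ang [-89.8   -0.35  90.2  179.65]
((555.1746826171875, -203.98643493652344), (68.27285766601562, 45.179351806640625), 89.6950912475586)
flat ctr [ 0.5545 -0.2038] len [0.1091 0.1904 0.1158 0.1855] ang [ -0.34 -89.57 177.2   88.42]
edges right [(20, 352), (60, 351), (100, 349), (140, 347), (180, 346), (220, 344)]
0.023 [[261.0, 196.3], [298.9, 196.4]]
0.024 [[261.0, 194.8], [299.0, 194.8]]
0.025 [[261.0, 193.2], [299.0, 193.3]]
col280 [232, 233, 230, 232, 232, 231, 234, 242, 130, 59, 65, 62, 66, 63, 65, 70, 65, 63, 61, 56, 61, 58, 56, 55, 58, 56, 54, 55, 56, 47, 55, 49, 54, 49, 48, 47, 46, 53, 53, 47, 46, 44, 46, 49, 38, 48, 43, 40, 45, 44, 45, 41, 38, 47, 40, 41, 34, 41, 67, 70, 76, 71, 73, 74, 72, 70, 75, 67, 75, 74, 73, 74]
row199 [144, 145, 141, 143, 144, 143, 136, 142, 143, 144, 144, 143, 143, 133, 85, 57, 65, 63, 65, 58, 69, 62, 61, 61, 62, 62, 65, 62, 68, 62, 63, 63, 66, 66, 67, 62, 64, 68, 71, 65, 68, 66, 64, 71, 66, 64, 66, 66, 68, 70, 67, 70, 67, 68, 74, 68, 66, 122, 229, 235, 233, 232, 232, 233, 232, 234, 232, 234, 234, 233]
row206 [142, 141, 138, 141, 140, 143, 144, 140, 138, 141, 142, 127, 111, 82, 58, 55, 57, 59, 58, 59, 60, 61, 56, 55, 62, 61, 60, 56, 60, 52, 59, 60, 59, 62, 60, 61, 61, 58, 62, 59, 63, 62, 62, 60, 58, 61, 61, 62, 64, 63, 67, 67, 65, 65, 72, 67, 68, 63, 178, 240, 195, 170, 179, 150, 144, 144, 147, 147, 142, 141]
```

>>> apply_moves(plan="0.2 0.014 0 0 0 0;0.35 0.02 0.05 0 0 0;0.35 0.02 0.1 0 0 0;0.2 0.01 0.2 0 0 0;0.09 0.01 0.3 0 0 0;0 0 0.3 0 0 0;0 0 0.3 0 0 0;0 0 0.15 0 0 0;0 0 0 0 0 0;0 0 0 0 0 0")

```text
time_s: 12.48
position: [0.5558, -0.2043, 0.1406]
tcp_rot: [[0.009, 1.0, -0.001], [1.0, -0.009, 0.0], [0.0, -0.001, -1.0]]
force: [-0.1, 0.2, -1.3]
opening: 0.296
grasp_force: 29.9
```

```bash
python3 - <<'E'
from h import *
s=bot.read_state();need([.555,-.2037,.0855],-.3,s)
R=np.array(s['tcp_rot']);print(R[:,2])
for n in ['scene','side']: cv2.imwrite(f'pics/{n}4.png',capture(n)[:,:,::-1])
a=cv2.imread('pics/scene4.png')[200:280,150:270];b=cv2.imread('pics/side4.png')[190:290,280:400]
f=lambda i:cv2.resize(i,(400,int(400*i.shape[0]/i.shape[1])),interpolation=cv2.INTER_CUBIC)
a=f(a);b=f(b);o=np.zeros((max(len(a),len(b)),800,3),np.uint8);o[:len(a),:400]=a;o[:len(b),400:]=b;cv2.imwrite('pics/o4.png',o)
E
```

```text
t 12.48 p [ 0.5558 -0.2043  0.1406] F [-0.06  0.2  -1.34] turn [-0.0001 -0.0001 -0.0006] shift [ 0.011 -0.017  1.102]
[-5.17972434e-04  4.49744635e-04 -9.99999765e-01]
```

View pics/o4.png

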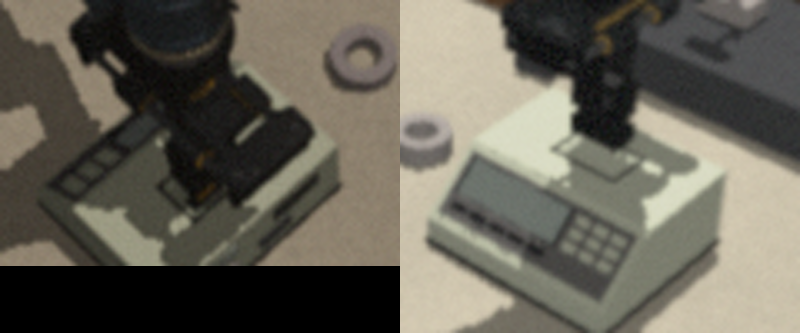

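Both views show the pack hanging right above the readout's bay outline ((600,155) in the side crop). Next I lower it slowly.

>>> apply_moves(plan="0.01 -0.016 0.1 0 0 0;0 0 0.1 0 0 0;0 0 0.06 0 0 0;0 0 0.05 0 0 0;0 0 0.05 0 0 0;0 0 0 0 0 0")

```text
time_s: 13.08
position: [0.5547, -0.2046, 0.1218]
tcp_rot: [[0.01, 1.0, -0.001], [1.0, -0.01, 0.001], [0.001, -0.001, -1.0]]
force: [-0.3, -0.0, -1.6]
opening: 0.295
grasp_force: 29.9
```

>>> apply_moves(plan="0 0 0.03 0 0 0;0 0 0.03 0 0 0;0 0 0.03 0 0 0;0 0 0 0 0 0")

```text
time_s: 13.42
position: [0.5549, -0.2046, 0.1178]
tcp_rot: [[0.01, 1.0, -0.0], [1.0, -0.01, 0.0], [0.0, -0.0, -1.0]]
force: [0.1, -0.5, -1.9]
opening: 0.297
grasp_force: 29.9
```

>>> apply_moves(plan="0 0 0.03 0 0 0;0 0 0.03 0 0 0;0 0 0.03 0 0 0;0 0 0 0 0 0")

```text
time_s: 13.75
position: [0.5548, -0.2046, 0.1132]
tcp_rot: [[0.01, 1.0, -0.001], [1.0, -0.01, 0.0], [0.0, -0.001, -1.0]]
force: [-0.3, 0.2, -2.0]
opening: 0.298
grasp_force: 29.9
```

>>> apply_moves(plan="0 0 0.05 0 0 0;0 0 0.05 0 0 0;0 0 0.05 0 0 0;0 0 0.05 0 0 0;0 0 0 0 0 0")

```text
time_s: 14.17
position: [0.5546, -0.2045, 0.1029]
tcp_rot: [[0.01, 1.0, -0.001], [1.0, -0.01, 0.001], [0.001, -0.001, -1.0]]
force: [0.3, -0.5, -1.5]
opening: 0.297
grasp_force: 29.9
```

>>> apply_moves(plan="0 0 0.05 0 0 0;0 0 0.05 0 0 0;0 0 0.05 0 0 0;0 0 0.05 0 0 0;0 0 0 0 0 0")

```text
time_s: 14.58
position: [0.5547, -0.2045, 0.0929]
tcp_rot: [[0.01, 1.0, -0.001], [1.0, -0.01, 0.001], [0.001, -0.001, -1.0]]
force: [-0.1, 0.3, -1.1]
opening: 0.297
grasp_force: 29.9
```

>>> apply_moves(plan="0 0 0.04 0 0 0;0 0 0.04 0 0 0;0 0 0.02 0 0 0;0 0 0 0 0 0")

```text
time_s: 14.92
position: [0.5549, -0.2046, 0.0882]
tcp_rot: [[0.01, 1.0, -0.001], [1.0, -0.01, 0.0], [0.0, -0.001, -1.0]]
force: [0.2, -0.2, -1.8]
opening: 0.29
grasp_force: 29.9
```

>>> apply_moves(plan="0 0 0.02 0 0 0;0 0 0.02 0 0 0;0 0 0 0 0 0")

```text
time_s: 15.17
position: [0.555, -0.2047, 0.0864]
tcp_rot: [[0.01, 1.0, -0.0], [1.0, -0.01, 0.0], [0.0, -0.0, -1.0]]
force: [0.1, 0.9, -1.7]
opening: 0.296
grasp_force: 29.9
```

>>> apply_moves(plan="0 0 0.02 0 0 0;0 0 0 0 0 0")

```text
time_s: 15.33
position: [0.5552, -0.2048, 0.0857]
tcp_rot: [[0.01, 1.0, 0.0], [1.0, -0.01, -0.0], [-0.0, 0.0, -1.0]]
force: [-0.3, -0.1, 0.3]
opening: 0.297
grasp_force: 29.9
```

Contact with the carriage. I open, then rise.

>>> apply_moves(plan="0 0 0 0 0 0;0 0 0 0 0 0;0 0 0 0 0 0;0 0 0 0 0 0;0 0 0 0 0 0;0 0 0 0 0 0", gripper=0.2)

```text
time_s: 15.83
position: [0.5551, -0.2047, 0.0856]
tcp_rot: [[0.01, 1.0, 0.0], [1.0, -0.01, -0.0], [-0.0, 0.0, -1.0]]
force: [-0.0, -0.2, -0.1]
opening: 0.581
grasp_force: 0.0
```

>>> apply_moves(plan="0 0 -0.1 0 0 0;0 0 -0.2 0 0 0;0 0 -0.25 0 0 0;0 0 -0.25 0 0 0;0 0 0 0 0 0")

```text
time_s: 16.25
position: [0.5569, -0.2057, 0.1288]
tcp_rot: [[0.01, 1.0, 0.005], [1.0, -0.01, -0.003], [-0.003, 0.005, -1.0]]
force: [1.1, 0.5, 0.7]
opening: 0.597
grasp_force: 0.0
```

>>> apply_moves(plan="0 0 0 0 0 0;0 0 0 0 0 0;0 0 0 0 0 0;0 0 0 0 0 0;0 0 0 0 0 0;0 0 0 0 0 0;0 0 0 0 0 0;0 0 0 0 0 0;0 0 0 0 0 0;0 0 0 0 0 0", gripper=-1)

```text
time_s: 17.08
position: [0.555, -0.2047, 0.1255]
tcp_rot: [[0.01, 1.0, -0.0], [1.0, -0.01, 0.0], [0.0, -0.0, -1.0]]
force: [0.3, -0.4, -0.6]
opening: 0.016
grasp_force: 0.0
```

>>> apply_moves(plan="0 0 0.1 0 0 0;0 0 0.1 0 0 0;0 0 0.1 0 0 0;0 0 0 0 0 0")

```text
time_s: 17.42
position: [0.5541, -0.2042, 0.1091]
tcp_rot: [[0.01, 1.0, -0.002], [1.0, -0.01, 0.001], [0.001, -0.002, -1.0]]
force: [0.2, -0.6, 0.1]
opening: 0.001
grasp_force: 0.0
```

>>> apply_moves(plan="0 0 0.03 0 0 0;0 0 0.03 0 0 0;0 0 0.03 0 0 0;0 0 0.03 0 0 0;0 0 0.03 0 0 0;0 0 0 0 0 0")

```text
time_s: 17.92
position: [0.5551, -0.2047, 0.103]
tcp_rot: [[0.01, 1.0, 0.0], [1.0, -0.01, -0.0], [-0.0, 0.0, -1.0]]
force: [-0.4, -0.2, 1.7]
opening: 0.007
grasp_force: 1.3
```

>>> apply_moves(plan="0 0 0.02 0 0 0;0 0 0.02 0 0 0;0 0 0.02 0 0 0;0 0 0.02 0 0 0;0 0 0.02 0 0 0;0 0 0.02 0 0 0;0 0 0 0 0 0")

```text
time_s: 18.5
position: [0.5551, -0.2047, 0.0969]
tcp_rot: [[0.01, 1.0, 0.0], [1.0, -0.01, -0.0], [-0.0, 0.0, -1.0]]
force: [-0.2, 0.5, 2.1]
opening: 0.007
grasp_force: 1.3
```

>>> apply_moves(plan="0 0 0.02 0 0 0;0 0 0.02 0 0 0;0 0 0 0 0 0")

```text
time_s: 18.75
position: [0.5551, -0.2047, 0.0949]
tcp_rot: [[0.01, 1.0, 0.0], [1.0, -0.01, -0.0], [-0.0, 0.0, -1.0]]
force: [-0.5, 0.0, 2.5]
opening: 0.005
grasp_force: 1.6
```

>>> apply_moves(plan="0 0 0.02 0 0 0;0 0 0.02 0 0 0;0 0 0.02 0 0 0;0 0 0 0 0 0")

```text
time_s: 19.08
position: [0.5551, -0.2047, 0.0919]
tcp_rot: [[0.01, 1.0, 0.0], [1.0, -0.01, -0.0], [-0.0, 0.0, -1.0]]
force: [0.1, -0.6, 4.2]
opening: 0.008
grasp_force: 2.0
```

>>> apply_moves(plan="0 0 0.01 0 0 0;0 0 0.01 0 0 0;0 0 0 0 0 0")

```text
time_s: 19.33
position: [0.5551, -0.2047, 0.091]
tcp_rot: [[0.01, 1.0, 0.0], [1.0, -0.01, -0.0], [-0.0, 0.0, -1.0]]
force: [-0.7, 0.6, 3.2]
opening: 0.004
grasp_force: 2.1
```

>>> apply_moves(plan="0 0 0.01 0 0 0;0 0 0.01 0 0 0;0 0 0 0 0 0")

```text
time_s: 19.58
position: [0.5551, -0.2048, 0.09]
tcp_rot: [[0.01, 1.0, 0.0], [1.0, -0.01, -0.0], [-0.0, 0.0, -1.0]]
force: [-0.4, 0.8, 5.2]
opening: 0.0
grasp_force: 2.3
```

>>> apply_moves(plan="0 0 0.01 0 0 0;0 0 0.01 0 0 0;0 0 0 0 0 0")

```text
time_s: 19.83
position: [0.5551, -0.2048, 0.0891]
tcp_rot: [[0.01, 1.0, 0.0], [1.0, -0.01, -0.0], [-0.0, 0.0, -1.0]]
force: [0.9, 0.5, 4.6]
opening: 0.006
grasp_force: 2.4
```

>>> apply_moves(plan="0 0 0.01 0 0 0;0 0 0.01 0 0 0;0 0 0 0 0 0")

```text
time_s: 20.08
position: [0.5551, -0.2047, 0.0881]
tcp_rot: [[0.01, 1.0, 0.0], [1.0, -0.01, -0.0], [-0.0, 0.0, -1.0]]
force: [-0.5, 0.2, 5.6]
opening: 0.008
grasp_force: 2.6
```

>>> apply_moves(plan="0 0 0.01 0 0 0;0 0 0.01 0 0 0;0 0 0 0 0 0")

```text
time_s: 20.33
position: [0.5551, -0.2048, 0.0872]
tcp_rot: [[0.01, 1.0, 0.0], [1.0, -0.01, -0.0], [-0.0, 0.0, -1.0]]
force: [0.1, 0.0, 5.3]
opening: 0.003
grasp_force: 2.7
```

>>> apply_moves(plan="0 0 0.01 0 0 0;0 0 0.01 0 0 0;0 0 0 0 0 0")

```text
time_s: 20.58
position: [0.5551, -0.2048, 0.086]
tcp_rot: [[0.01, 1.0, 0.0], [1.0, -0.01, -0.0], [-0.0, 0.0, -1.0]]
force: [-0.0, 0.5, 3.7]
opening: 0.009
grasp_force: 2.3
```

>>> apply_moves(plan="0 0 0.01 0 0 0;0 0 0.01 0 0 0;0 0 0 0 0 0")

```text
time_s: 20.83
position: [0.5551, -0.2047, 0.0849]
tcp_rot: [[0.01, 1.0, 0.0], [1.0, -0.01, -0.0], [-0.0, 0.0, -1.0]]
force: [0.5, 0.3, 3.4]
opening: 0.007
grasp_force: 1.8
```

>>> apply_moves(plan="0 0 0.01 0 0 0;0 0 0 0 0 0")

```text
time_s: 21.0
position: [0.5551, -0.2048, 0.0845]
tcp_rot: [[0.01, 1.0, 0.0], [1.0, -0.01, -0.0], [-0.0, 0.0, -1.0]]
force: [0.4, 0.6, 5.2]
opening: 0.007
grasp_force: 2.5
```

>>> apply_moves(plan="0 0 0.01 0 0 0;0 0 0 0 0 0")

```text
time_s: 21.17
position: [0.5551, -0.2048, 0.0841]
tcp_rot: [[0.01, 1.0, 0.0], [1.0, -0.01, -0.0], [-0.0, 0.0, -1.0]]
force: [-1.0, 1.0, 5.8]
opening: 0.005
grasp_force: 2.5
```

>>> apply_moves(plan="0 0 0.01 0 0 0;0 0 0 0 0 0")

```text
time_s: 21.33
position: [0.5551, -0.2047, 0.0836]
tcp_rot: [[0.01, 1.0, 0.0], [1.0, -0.01, -0.0], [-0.0, 0.0, -1.0]]
force: [-0.1, 0.4, 4.5]
opening: 0.002
grasp_force: 2.5
```

>>> apply_moves(plan="0 0 0.01 0 0 0;0 0 0 0 0 0")

```text
time_s: 21.5
position: [0.5551, -0.2048, 0.0831]
tcp_rot: [[0.01, 1.0, 0.0], [1.0, -0.01, -0.0], [-0.0, 0.0, -1.0]]
force: [0.4, 0.5, 5.7]
opening: 0.005
grasp_force: 2.7
```

>>> apply_moves(plan="0 0 0.01 0 0 0;0 0 0 0 0 0")

```text
time_s: 21.67
position: [0.5551, -0.2048, 0.0829]
tcp_rot: [[0.01, 1.0, 0.0], [1.0, -0.01, -0.0], [-0.0, 0.0, -1.0]]
force: [-1.1, -0.2, 6.5]
opening: 0.006
grasp_force: 3.4
```

>>> apply_moves(plan="0 0 0.01 0 0 0;0 0 0 0 0 0")

```text
time_s: 21.83
position: [0.5551, -0.2048, 0.0827]
tcp_rot: [[0.01, 1.0, 0.0], [1.0, -0.01, -0.0], [-0.0, 0.0, -1.0]]
force: [-0.9, 1.0, 8.4]
opening: 0.006
grasp_force: 4.2
```

>>> apply_moves(plan="0 0 0.01 0 0 0;0 0 0 0 0 0")

```text
time_s: 22.0
position: [0.5552, -0.2048, 0.0825]
tcp_rot: [[0.01, 1.0, 0.0], [1.0, -0.01, -0.0], [-0.0, 0.0, -1.0]]
force: [-1.8, 0.6, 10.4]
opening: 0.005
grasp_force: 5.1
```

>>> apply_moves(plan="0 0 0.01 0 0 0;0 0 0 0 0 0")

```text
time_s: 22.17
position: [0.5553, -0.2048, 0.0824]
tcp_rot: [[0.01, 1.0, 0.001], [1.0, -0.01, -0.001], [-0.001, 0.001, -1.0]]
force: [-2.2, 1.1, 11.6]
opening: 0.006
grasp_force: 6.1
```

>>> apply_moves(plan="0 0 -0.03 0 0 0;0 0 -0.03 0 0 0;0 0 -0.03 0 0 0;0 0 -0.04 0 0 0;0 0 -0.04 0 0 0;0 0 0 0 0 0")

```text
time_s: 22.67
position: [0.5551, -0.2047, 0.0899]
tcp_rot: [[0.01, 1.0, 0.0], [1.0, -0.01, -0.0], [-0.0, 0.0, -1.0]]
force: [-0.0, 0.8, 4.2]
opening: 0.007
grasp_force: 2.1
```

>>> apply_moves(plan="0 0 -0.1 0 0 0;0 0 -0.2 0 0 0;0 0 -0.4 0 0 0;0 0 -0.4 0 0 0;0 0 -0.4 0 0 0;-0.3 0 -0.4 0 0 0;-0.4 0 -0.2 0 0 0;-0.4 0 0 0 0 0;0 0 0 0 0 0;0 0 0 0 0 0")

```text
time_s: 23.5
position: [0.5541, -0.2603, 0.1948]
tcp_rot: [[0.012, 1.0, -0.0], [1.0, -0.012, 0.0], [0.0, -0.0, -1.0]]
force: [-0.2, 0.3, -0.3]
opening: 0.001
grasp_force: 0.0
```

```bash
python3 - <<'E'
from h import *
s=bot.read_state();im=capture('wrist')[:,:,::-1];cv2.imwrite('pics/w5.png',im)
sd=capture('side')[:,:,::-1];cv2.imwrite('pics/s5.png',sd)
b=cv2.resize(sd[205:295,280:385],(340,291),interpolation=cv2.INTER_CUBIC)
o=np.zeros((420,900,3),np.uint8);o[:,:560]=im;o[:291,560:]=b
cv2.imwrite('pics/o5.png',cv2.resize(o,(800,373)))
print(s['position'],s['time_s'],s['force'])
E
```

```text
[ 0.5541303  -0.26029563  0.19482513] 23.5 [-0.24345394  0.28942859 -0.32871782]
```

View pics/o5.png

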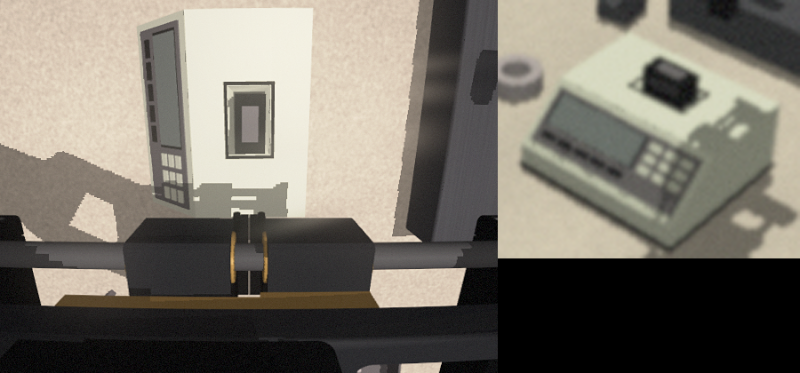

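The wrist and side views show the pack standing well out of the readout's bay, with its top at about (250,124) in the wrist half. That suggests it popped back up. I'll measure the height of its top.

```bash
python3 - <<'E'
from h import *
s=bot.read_state();c=cam('wrist',s)
g=cv2.cvtColor(cv2.imread('pics/w5.png'),cv2.COLOR_BGR2GRAY)
m=np.zeros_like(g);m[110:170,266:298]=(g[110:170,266:298]>95)*255
cs,_=cv2.findContours(m,cv2.RETR_EXTERNAL,cv2.CHAIN_APPROX_NONE);k=max(cs,key=cv2.contourArea);r=cv2.minAreaRect(k);print(r)
bx=cv2.boundingRect(k);x,y,w,h=bx;q=[(x-.5,y-.5),(x+w-.5,y-.5),(x+w-.5,y+h-.5),(x-.5,y+h-.5)]
for z in(.085,.09,.095,.1,.104):
    X=ray(c,q,z);print(z,X.mean(0).round(4),np.linalg.norm(X[0]-X[1]).round(4),np.linalg.norm(X[1]-X[2]).round(4))
# reference: same label, charger locked (z .0885) gave .0141 x .0306
sd=cv2.cvtColor(cv2.imread('pics/s5.png'),cv2.COLOR_BGR2GRAY);cs_=cam('side')
for z in(.086,.092,.098,.104):print(z,proj(cs_,[[.555,-.204,z]]).round(1).tolist())
print(sd[218:248,336:352])
E
```

```text
((281.9999694824219, 139.5), (19.999996185302734, 40.99999237060547), 0.0)
0.085 [ 0.5557 -0.2051  0.085 ] 0.0165 0.0332
0.09 [ 0.5557 -0.2048  0.09  ] 0.0162 0.0326
0.095 [ 0.5557 -0.2044  0.095 ] 0.0159 0.0319
0.1 [ 0.5557 -0.2041  0.1   ] 0.0156 0.0313
0.104 [ 0.5556 -0.2038  0.104 ] 0.0154 0.0308
0.086 [[338.9, 233.7]]
0.092 [[339.0, 232.0]]
0.098 [[339.1, 230.3]]
0.104 [[339.3, 228.6]]
[[190 188 189 190 189 189 189 188 188 182 171 150 133 116 108 104]
 [187 189 190 189 190 191 191 189 187 187 185 179 170 150 135 118]
 [193 190 192 190 189 190 189 186 189 187 187 186 186 180 169 150]
 [200 198 194 191 189 190 190 188 188 187 189 190 190 191 187 181]
 [210 208 203 198 192 187 189 189 187 189 189 190 191 190 190 191]
 [206 208 209 210 202 198 196 195 192 191 188 191 191 190 191 193]
 [168 185 199 209 210 211 208 201 197 193 193 191 192 194 189 193]
 [ 98 125 159 184 199 209 212 211 207 205 197 195 195 190 186 191]
 [ 63  85 105 128 154 179 194 207 211 211 209 203 197 195 191 190]
 [ 83  99 101  99 106 118 148 176 193 206 212 211 208 203 198 192]
 [ 97 106 108 104 101  91  98 118 14
[... 604 characters left out ...]
  27  18  23  48  92 134 137]
 [ 25  24  18  24  33  34  30  20  31  20  26  32  52 103 137 136]
 [ 56  36  25  20  26  25  29  22  25  24  21  42  64 102 137 156]
 [113  85  54  41  30  23  22  24  28  34  43  58  91 134 169 195]
 [176 144 118  82  61  38  25  24  38  58  79 101 133 174 200 213]
 [206 198 176 147 114  84  59  44  66  98 128 154 182 204 210 214]
 [213 212 209 197 176 146 116  90 100 138 174 198 210 213 214 214]
 [215 213 213 212 208 196 178 154 155 176 199 213 215 213 215 215]
 [215 215 214 214 213 212 208 202 201 206 212 213 214 214 215 211]
 [214 214 214 215 214 215 213 214 214 216 215 214 213 213 213 210]
 [213 214 214 214 215 213 215 214 213 214 214 213 213 211 202 193]]
```

The pack did pop back up. The label's size puts its top at about z 0.104, so the click wasn't reached at 11.6 N. I'll press again, more centrally and up to about 14 N.

>>> apply_moves(plan="0.3 0.014 0 0 0 0;0.4 0 0.1 0 0 0;0.3 0 0.2 0 0 0;0.12 0 0.3 0 0 0;0 0 0.4 0 0 0;0 0 0.4 0 0 0;0 0 0.22 0 0 0;0 0 0.1 0 0 0;0 0 0 0 0 0;0 0 0 0 0 0")

```text
time_s: 24.43
position: [0.5561, -0.2034, 0.1088]
tcp_rot: [[0.01, 1.0, 0.0], [1.0, -0.01, 0.0], [0.0, 0.0, -1.0]]
force: [-0.8, 0.3, 0.4]
opening: 0.004
grasp_force: 0.0
```

```bash
python3 - <<'E'
from h import *
need([.5555,-.2042,.104],-.3)
E
```

```text
t 24.43 p [ 0.5561 -0.2034  0.1088] F [-0.84  0.26  0.36] turn [ 0.     -0.     -0.0007] shift [-0.017 -0.011  0.097]
```

>>> apply_moves(plan="-0.01 -0.01 0.04 0 0 0;0 0 0.03 0 0 0;0 0 0.03 0 0 0;0 0 0.03 0 0 0;0 0 0.03 0 0 0;0 0 0.03 0 0 0;0 0 0.03 0 0 0;0 0 0.03 0 0 0;0 0 0.03 0 0 0;0 0 0 0 0 0")

```text
time_s: 25.27
position: [0.5553, -0.2043, 0.0943]
tcp_rot: [[0.01, 1.0, -0.0], [1.0, -0.01, -0.0], [-0.0, -0.0, -1.0]]
force: [1.6, -1.5, 3.0]
opening: 0.005
grasp_force: 1.3
```

>>> apply_moves(plan="0 0 0.03 0 0 0;0 0 0.03 0 0 0;0 0 0.03 0 0 0;0 0 0.02 0 0 0;0 0 0.01 0 0 0;0 0 0 0 0 0")

```text
time_s: 25.77
position: [0.5554, -0.2044, 0.0886]
tcp_rot: [[0.01, 1.0, 0.0], [1.0, -0.01, -0.0], [-0.0, 0.0, -1.0]]
force: [0.6, -0.6, 5.1]
opening: 0.002
grasp_force: 2.5
```

>>> apply_moves(plan="0 0 0.01 0 0 0;0 0 0 0 0 0")

```text
time_s: 25.93
position: [0.5554, -0.2044, 0.0882]
tcp_rot: [[0.01, 1.0, 0.0], [1.0, -0.01, -0.0], [-0.0, 0.0, -1.0]]
force: [-1.0, -1.0, 5.2]
opening: 0.002
grasp_force: 2.6
```

>>> apply_moves(plan="0 0 0.01 0 0 0;0 0 0 0 0 0")

```text
time_s: 26.1
position: [0.5554, -0.2044, 0.0878]
tcp_rot: [[0.01, 1.0, 0.0], [1.0, -0.01, -0.0], [-0.0, 0.0, -1.0]]
force: [-0.4, -1.2, 4.6]
opening: 0.01
grasp_force: 2.7
```

>>> apply_moves(plan="0 0 0.01 0 0 0;0 0 0 0 0 0")

```text
time_s: 26.27
position: [0.5554, -0.2044, 0.0873]
tcp_rot: [[0.01, 1.0, 0.0], [1.0, -0.01, -0.0], [-0.0, 0.0, -1.0]]
force: [-0.0, -0.4, 5.6]
opening: 0.008
grasp_force: 2.7
```

>>> apply_moves(plan="0 0 0.01 0 0 0;0 0 0 0 0 0")

```text
time_s: 26.43
position: [0.5554, -0.2044, 0.0867]
tcp_rot: [[0.01, 1.0, 0.0], [1.0, -0.01, -0.0], [-0.0, 0.0, -1.0]]
force: [0.7, -0.9, 5.0]
opening: 0.006
grasp_force: 2.5
```

>>> apply_moves(plan="0 0 0.01 0 0 0;0 0 0 0 0 0")

```text
time_s: 26.6
position: [0.5554, -0.2044, 0.0861]
tcp_rot: [[0.01, 1.0, 0.0], [1.0, -0.01, -0.0], [-0.0, 0.001, -1.0]]
force: [0.4, -0.3, 4.8]
opening: 0.006
grasp_force: 2.3
```

>>> apply_moves(plan="0 0 0.01 0 0 0;0 0 0 0 0 0")

```text
time_s: 26.77
position: [0.5554, -0.2043, 0.0855]
tcp_rot: [[0.01, 1.0, 0.0], [1.0, -0.01, -0.0], [-0.0, 0.0, -1.0]]
force: [1.0, -0.9, 4.4]
opening: 0.006
grasp_force: 2.1
```

>>> apply_moves(plan="0 0 0.01 0 0 0;0 0 0 0 0 0")

```text
time_s: 26.93
position: [0.5553, -0.2043, 0.0849]
tcp_rot: [[0.01, 1.0, 0.0], [1.0, -0.01, -0.0], [-0.0, 0.0, -1.0]]
force: [0.4, -2.1, 4.0]
opening: 0.006
grasp_force: 1.8
```

>>> apply_moves(plan="0 0 0.01 0 0 0;0 0 0.01 0 0 0;0 0 0.01 0 0 0;0 0 0.01 0 0 0;0 0 0 0 0 0")

```text
time_s: 27.35
position: [0.5554, -0.2043, 0.0831]
tcp_rot: [[0.01, 1.0, 0.0], [1.0, -0.01, -0.0], [-0.0, 0.0, -1.0]]
force: [0.2, -1.1, 4.9]
opening: 0.006
grasp_force: 2.7
```

>>> apply_moves(plan="0 0 0.01 0 0 0;0 0 0 0 0 0")

```text
time_s: 27.52
position: [0.5554, -0.2044, 0.0829]
tcp_rot: [[0.01, 1.0, 0.0], [1.0, -0.01, -0.0], [-0.0, 0.0, -1.0]]
force: [-1.0, -1.1, 6.1]
opening: 0.006
grasp_force: 3.4
```

>>> apply_moves(plan="0 0 0.01 0 0 0;0 0 0 0 0 0")

```text
time_s: 27.68
position: [0.5554, -0.2044, 0.0827]
tcp_rot: [[0.01, 1.0, 0.0], [1.0, -0.01, -0.0], [-0.0, 0.0, -1.0]]
force: [-0.7, -0.7, 8.4]
opening: 0.005
grasp_force: 4.2
```

>>> apply_moves(plan="0 0 0.01 0 0 0;0 0 0 0 0 0")

```text
time_s: 27.85
position: [0.5554, -0.2044, 0.0825]
tcp_rot: [[0.01, 1.0, 0.001], [1.0, -0.01, -0.0], [-0.0, 0.001, -1.0]]
force: [-0.8, -1.2, 10.0]
opening: 0.007
grasp_force: 5.1
```

>>> apply_moves(plan="0 0 0.01 0 0 0;0 0 0 0 0 0")

```text
time_s: 28.02
position: [0.5555, -0.2044, 0.0824]
tcp_rot: [[0.01, 1.0, 0.001], [1.0, -0.01, -0.001], [-0.001, 0.001, -1.0]]
force: [-2.9, -1.4, 12.7]
opening: 0.003
grasp_force: 6.0
```

>>> apply_moves(plan="0 0 0.01 0 0 0;0 0 0 0 0 0;0 0 0 0 0 0")

```text
time_s: 28.27
position: [0.5555, -0.2044, 0.0822]
tcp_rot: [[0.01, 1.0, 0.001], [1.0, -0.01, -0.001], [-0.001, 0.001, -1.0]]
force: [-1.2, 0.2, 14.5]
opening: 0.011
grasp_force: 7.0
```

>>> apply_moves(plan="0 0 0.005 0 0 0;0 0 0 0 0 0;0 0 0 0 0 0")

```text
time_s: 28.52
position: [0.5555, -0.2044, 0.0821]
tcp_rot: [[0.01, 1.0, 0.001], [1.0, -0.01, -0.001], [-0.001, 0.001, -1.0]]
force: [-2.6, 0.1, 14.5]
opening: 0.004
grasp_force: 7.5
```

>>> apply_moves(plan="0 0 -0.03 0 0 0;0 0 -0.02 0 0 0;0 0 -0.02 0 0 0;0 0 0 0 0 0")

```text
time_s: 28.85
position: [0.5554, -0.2044, 0.0843]
tcp_rot: [[0.01, 1.0, 0.0], [1.0, -0.01, -0.0], [-0.0, 0.0, -1.0]]
force: [-0.1, -1.1, 5.7]
opening: 0.008
grasp_force: 3.1
```

>>> apply_moves(plan="0 0 -0.02 0 0 0;0 0 -0.02 0 0 0;0 0 0 0 0 0")

```text
time_s: 29.1
position: [0.5554, -0.2044, 0.086]
tcp_rot: [[0.01, 1.0, 0.0], [1.0, -0.01, -0.0], [-0.0, 0.0, -1.0]]
force: [0.7, -1.4, 3.8]
opening: 0.004
grasp_force: 2.2
```

>>> apply_moves(plan="0 0 -0.02 0 0 0;0 0 -0.02 0 0 0;0 0 0 0 0 0")

```text
time_s: 29.35
position: [0.5542, -0.2033, 0.0871]
tcp_rot: [[0.01, 1.0, -0.002], [1.0, -0.01, 0.002], [0.002, -0.003, -1.0]]
force: [-0.4, 0.8, 0.3]
opening: 0.01
grasp_force: 0.0
```

The force dropped to zero at z 0.087, so the pack is held down. I back off and verify.

>>> apply_moves(plan="0 0 -0.05 0 0 0;0 0 -0.2 0 0 0;0 0 -0.4 0 0 0;0 0 -0.4 0 0 0;0 0 -0.4 0 0 0;-0.3 0 -0.4 0 0 0;-0.4 0 -0.2 0 0 0;-0.4 0 0 0 0 0;0 0 0 0 0 0;0 0 0 0 0 0")

```text
time_s: 30.18
position: [0.5544, -0.2597, 0.1908]
tcp_rot: [[0.012, 1.0, 0.0], [1.0, -0.012, 0.0], [0.0, 0.0, -1.0]]
force: [-0.5, 0.5, -0.6]
opening: 0.007
grasp_force: 0.0
```

```bash
python3 - <<'E'
from h import *
s=bot.read_state();im=capture('wrist')[:,:,::-1];cv2.imwrite('pics/w6.png',im);c=cam('wrist',s)
sd=capture('side')[:,:,::-1];cv2.imwrite('pics/s6.png',sd);cv2.imwrite('pics/sc6.png',capture('scene')[:,:,::-1])
g=cv2.cvtColor(np.ascontiguousarray(im),cv2.COLOR_BGR2GRAY)
m=np.zeros_like(g);m[110:170,262:302]=((g>95)&(g<175))[110:170,262:302]*255
cs,_=cv2.findContours(m,cv2.RETR_EXTERNAL,cv2.CHAIN_APPROX_NONE)
for k in cs:
    x,y,w,h=cv2.boundingRect(k)
    if w*h<200: continue
    q=[(x-.5,y-.5),(x+w-.5,y-.5),(x+w-.5,y+h-.5),(x-.5,y+h-.5)]
    X=ray(c,q,.087);print((x,y,w,h),X.mean(0).round(4),np.linalg.norm(X[0]-X[1]).round(4),np.linalg.norm(X[1]-X[2]).round(4))
b=cv2.resize(sd[205:295,280:385],(340,291),interpolation=cv2.INTER_CUBIC)
o=np.zeros((420,900,3),np.uint8);o[:,:560]=im;o[:291,560:]=b
cv2.imwrite('pics/o6.png',cv2.resize(o,(800,373)));print(s['position'],s['time_s'],s['force'])
E
```

```text
(284, 128, 14, 42) [ 0.5632 -0.213   0.087 ] 0.0109 0.0329
(272, 120, 19, 40) [ 0.5558 -0.2058  0.087 ] 0.0147 0.031
(262, 110, 4, 60) [ 0.542 -0.206  0.087] 0.0031 0.0465
[ 0.55437302 -0.25971307  0.19079659] 30.1833 [-0.50097315  0.46222379 -0.58560948]
```

View pics/o6.png

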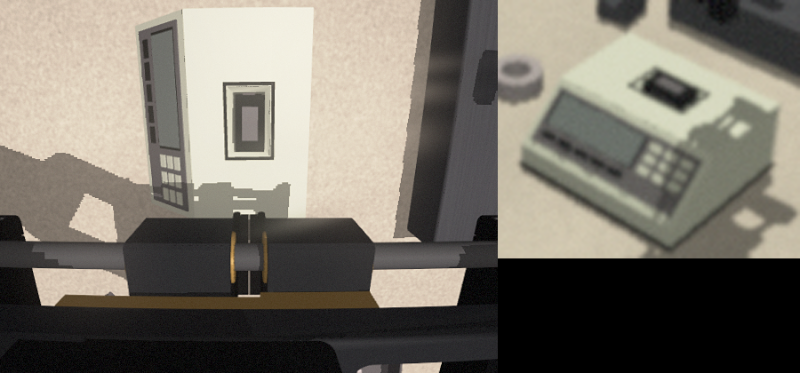

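The side view shows the pack low in the readout's bay, at about (667,88), and the label's size fits a top height of about 0.087. It is locked and centred, and the arm is clear, so I hand in.

```bash
python3 -c "
from rig import bot
print(bot.hand_in())"
```

```text
the job is handed in; nothing more can be done
None
```

The pack is out of the charger and locked down in the readout's bay; the first press there didn't latch, the second did. Wrist force peaked at 14.5 N; I handed in at about 30 s with the arm clear, and the verdict was not shown.

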